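# Lay out a staining row on a microscopy bench

### The job

Lay out the staining row for the next sample. Stand the square glass staining jar on the sheet midway between the slide warmer and the slide rack and in line with them, stand the amber dropper bottle (the slim one with the rubber bulb) straight behind the jar, on the side away from the robot, leaving a gap of about 20 mm, set the open dish upright on the middle of the warmer's plate and then put the lid on the dish, seated all the way down. Leave the reagent bottle, cup, slide box and tally counter where they stand.

Things in the scene. Friction and masses are not known exactly. Their poses are not given: they have to be found in the camera images.
- warmer: Slide warmer, a target, fixed to the bench: low grey block with a dark steel plate on top, 80 (x) x 110 (y) x 28 mm high, small black dial on its front (-x) side reaching 8 mm out. Origin: centre of its underside, on the bench; the plate's surface is 28 mm above. Its x axis points away from the robot (turned up to 0.12 rad), z up. Stands to the left or the right of the rack.
- rack: Slide rack, fixed to the bench: white base with nine upright glass slides standing in it, 80 (x) x 110 (y) x 34 mm high. Origin: centre of its underside. Same heading as the warmer; it stands 290 to 310 mm from the warmer (centre to centre) along the warmer's y axis, on its +y or -y side. Nothing goes on it.
- jar: Square open staining jar of clear glass with a white rim, 48 x 48 mm, 58 mm high, walls 4 mm, about 140 g, loose. Origin: centre of its underside; x and y axes square to its sides, z up.
- dropper: Slim amber glass dropper bottle: round body 30 mm across up to 36 mm, shoulder, black collar 19 mm across, black rubber bulb, 62 mm high overall, about 50 g, loose. Origin: centre of its underside, z up.
- dish: Small round open white dish, 54 mm outside diameter, 16 mm high, wall 2.5 mm, floor 3 mm, open side up, about 30 g, loose. Origin: centre of its underside, z up.
- lid: Round white lid of the dish, lying with its skirt down and flat top up: 68 mm outside diameter, 62 mm inside, 12.5 mm high, top 2.5 mm thick, about 30 g, loose. Origin: centre of the skirt's lower rim, z up. Seated on the dish, its lower rim is 6 mm above the dish's underside.
- reagent: Bystander: stout amber reagent bottle with a white screw cap, 40 mm across, 60 mm high, loose. Origin: centre of its underside. Not to be moved.
- cup: Bystander: small clear plastic medicine cup, 40 mm across at the rim, 32 mm high, loose. Origin: centre of its underside. Not to be moved.
- slidebox: Bystander: slide box of cardboard with a white top, 46 (x) x 81 (y) x 30 mm high, loose. Origin: centre of its underside. Not to be moved.
- counter: Bystander: round steel tally counter, 44 mm across, 35 mm high with its push knob, loose. Origin: centre of its underside. Not to be moved.
There are look-alikes about, which are no part of the job. What is shaped like the dish but red or turquoise is not meant.

How it is judged (in metres and radians):
At the end, for the whole second after the job is handed in: Jar under 15 mm off the warmer-rack centre line and under 170 mm from each; dropper 44-85 mm from jar, over 40 mm behind that line, 125-175 mm sideways of the warmer; dish within 15 mm of plate centre; lid within 7 mm, rim under 9.5 mm above dish foot; all upright within 0.1 rad, at rest (x of jar in the frame of warmer between -0.015 and 0.015 m and horizontal distance between jar and warmer below 0.17 m and horizontal distance between jar and rack below 0.17 m and height (world z) of each of jar, dropper below 0.006 m and x of dropper in the frame of warmer above 0.04 m and horizontal distance between dropper and jar between 0.044 and 0.085 m and (y of dropper in the frame of warmer between 0.125 and 0.175 m or y of dropper in the frame of warmer between -0.175 and -0.125 m) and horizontal distance between dish and warmer below 0.015 m and z of dish in the frame of warmer between 0.024 and 0.032 m and horizontal distance between lid and dish below 0.007 m and z of lid in the frame of dish between 0.003 and 0.0095 m and angle between each of jar, dropper, dish, lid's own z axis and vertical below 0.1 rad and linear speed of each of jar, dropper, dish, lid below 0.02 m/s); the robot touches nothing.
It fails at once if a bystander (reagent bottle, cup, slide box, tally counter) is moved by more than 20 mm (distance of any of reagent, cup, slidebox, counter from where it was at the start of the episode above 0.02 m).
It also fails if it takes over 112 s, if anything falls off the work surface, if the arm or the gripper's body presses on something with over 40 N, if the wrist force passes 120 N, or if a joint passes its speed limit or range.

### The arm

A 7-joint arm with a two-finger parallel gripper is mounted at the origin on the work surface. World frame = base frame: x ahead of the robot, y to its left, z up, the work surface at z = 0. Lengths are in mm, angles in rad, forces in N, time in s.
With the tool pointing down it reaches from about 400 to 875 mm from the base axis. Payload 4.4 kg.
Tool frame: the origin (TCP) lies at the very end of the fingers, on their centre line; the grasp point (between the pads) lies 19 mm behind it; z points along the fingers, y is the direction in which the jaws open and shut (so a half turn about z gives the same grasp; the last joint's range is limited). The gripper opens to 85 mm and grips with 20 to 120 N. Pads are 22 mm wide; open, the fingers measure 114 mm over their backs; the gripper's body (76 mm by 85 mm) begins 54 mm behind the grasp point. The pads swing forward as they close: fully open they stand 13 mm farther back than shut.
Start: joints at [1.052, 0.628, 0.038, 1.517, -0.027, 0.996, -0.02], TCP at [284.395, -584.498, 204.213] pointing down, gripper open.
Joint ranges: [-3.06, 3.06], [-0.37, 2.12], [-1.25, 1.32], [0.18, 2.47], [-1.1, 4.24], [0.23, 1.98], [-2.94, 2.94]. Speed limits (rad/s): [2.57, 2.57, 3.14, 3.14, 3.14, 3.14, 3.14].

### API

Orientations are given as [roll, pitch, yaw] about the fixed x, y, z axes, in that order (R = Rz(yaw) Ry(pitch) Rx(roll)).
In Python, from cell import read_state, get_image, calibration, finish_job gives the robot as it stands. The module is installed in compiled form; this text tells all that it offers.
- The arm moves only by the tool apply_moves, never from a script. Its argument "increments" is a list of rows, each an object of numbers: "tx", "ty", "tz": the shift along the world's x, y, z in m; "rx", "ry", "rz": the turn, a rotation vector about the world's x, y, z in units of 5 degrees (1.0 is 5 degrees); "claw": the finger opening in m, from 0 to 0.0854. In form: [{"tx": .., "ty": .., "tz": .., "rx": .., "ry": .., "rz": .., "claw": ..}, ...]. A call has 1 to 12 rows; each row is the pose to reach, as a shift and turn from the pose commanded when the call began; what a row does not reach only later rows make up. A row lasts 1/10 s, in which the tool goes at most 50 mm and 8.59 degrees, less where a joint would pass 70% of its speed; a pose out of reach is approached as far as the arm can. A call with a gripper value outside its range is refused whole. The fingers move at their own pace and stop on an object; the grip force is fixed at half the most. Time passes only in rows, so rows that repeat a pose let the fingers close. It gives the time, the measured TCP pose, the force and the opening at its end, in the units of the state.
- read_state(): the state, without advancing time (a new reading comes with each control period).
- get_image(name): name is "scene" or "top"; returns the picture (480x640x3 uint8, red, green, blue); there is no depth.
- calibration(name): a dict with "camera_matrix" (3x3 intrinsics, pixels), "origin" and "attitude" of the camera in the world. Camera axes: x right, y up, looking along -z (the intrinsics and any distortion apply to the point x, -y, -z); pixel columns grow to the right and rows downward; lengths in mm; the calibration is good to about 2 mm. A picture is of the moment at which its call begins. calibration takes no time and is no camera call.
- finish_job(): hands the job in, once; it reports no verdict.
The state is a dict: "clock": time; "qpos": joint angles; "qd": joint speeds; "tau": joint torques, N m; "eef_pos": TCP position; "tool_rot": TCP orientation; "force": force on the tool from outside, world axes, zero at the start; "torque": the same for the moment, N m; "width": finger opening in mm.
Only numpy, scipy, OpenCV 4.12 (cv2) and the standard library are available. Lean on these libraries where they do the work, as an engineer would, in place of code of your own. Each camera call takes 0.05 s, during which the arm holds its last target. There are 200 camera calls.

## Working session

There is one attempt and no reset: what is moved stays moved. The work goes in short steps, Python scripts to look and compute and a tool call to move; the robot and the scene stay as the last step left them, time stands still between calls to the robot, and variables do not carry over. Pictures are saved under pics/ and viewed, about 12 in all and at most 16, crops included, and the job is handed in when it is done.

Besides the shell and the picture viewer there is one more tool, called in YAML: its name, and indented under it one key for each argument. apply_moves: Moves the arm, as the interface text tells. Its arguments: {"type":"object","properties":{"increments":{"type":"array"}},"required":["increments"]}

```bash
mkdir -p pics && cat > h.py <<'E'
import numpy as np, cv2
from cell import read_state, get_image, calibration, finish_job
def snap(n,f):
    im=get_image(n); cv2.imwrite('pics/'+f,im[:,:,::-1]); return im
def cam(n):
    c=calibration(n); return np.array(c['camera_matrix']),np.array(c['origin'],float),c
def rot(c):
    a=np.array(c['attitude'],float)
    if a.shape==(3,3): return a
    from scipy.spatial.transform import Rotation as R
    return R.from_euler('xyz',a).as_matrix() if a.size==3 else R.from_quat(a).as_matrix()
def px(n,u,v,z):
    K,o,c=cam(n); d=np.linalg.inv(K)@[u,v,1]; d=rot(c)@[d[0],-d[1],-d[2]]
    return (o+d*(z-o[2])/d[2])[:2]
def proj(n,p):
    K,o,c=cam(n); q=rot(c).T@(np.array(p,float)-o); q=K@[q[0],-q[1],-q[2]]; return q[:2]/q[2]
E
python3 - <<'E'
from h import *
for n in('scene','top'): snap(n,n+'0.png'); print(calibration(n))
s=read_state();print(s)
print(proj('top',s['eef_pos']),proj('scene',s['eef_pos']))
E
```

```text
{'camera_matrix': array([[583.49443682,   0.        , 327.74105012],
       [  0.        , 583.49443682, 235.3863287 ],
       [  0.        ,   0.        ,   1.        ]]), 'origin': array([1419.91801457,  178.01289358,  694.55064033]), 'attitude': array([0.95980611, 0.02341901, 1.76220225])}
{'camera_matrix': array([[466.67915383,   0.        , 311.64326444],
       [  0.        , 466.67915383, 229.42748402],
       [  0.        ,   0.        ,   1.        ]]), 'origin': array([3.33816715e+02, 4.96312355e-02, 9.71323311e+02]), 'attitude': array([ 0.16399439, -0.00180382, -1.60084069])}
{'clock': 0.1, 'qpos': array([ 1.05218029,  0.62923195,  0.03848534,  1.51826814, -0.02698432,
        0.99629805, -0.01995464]), 'qd': array([-0.00037311, -0.00153858,  0.00105252, -0.00212837,  0.00079197,
       -0.00143253, -0.00119643]), 'tau': array([ 3.31148214e-03, -5.64537942e+01,  1.23062510e+00, -1.93975031e+01,
        1.13335319e-02,  5.39058834e-03,  2.30473023e-05]), 'eef_pos': array([ 284.11184755, -583.94990045,  203.3958388 ]), 'tool_rot': array([-3.13990694e+00,  5.27219718e-05,  4.52837138e-01]), 'force': array([-0.43089414, -0.06082038,  0.22348503]), 'torque': array([ 0.01630244, -0.029305  , -0.0195549 ]), 'width': 85.64885559199199}
[673.28520453 326.83207408] [97.89091222 98.24370806]
```

View pics/top0.png

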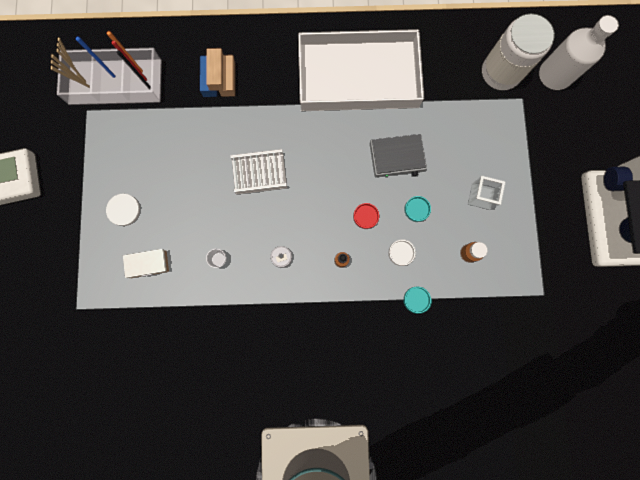

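View pics/scene0.png

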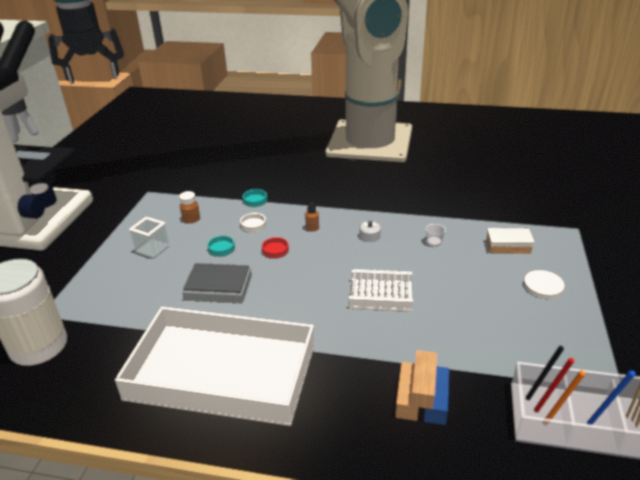

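Top view: warmer (398,155), rack (259,171), jar (488,192), white dish (402,253), lid (122,210), dropper with black bulb (343,260). Possible confusions are the red dish (366,216), the turquoise dishes (417,209) and (417,300), the white-capped reagent bottle (475,252), the counter (281,257) and the cup (218,259).

```bash
python3 - <<'E'
from h import *
im=cv2.imread('pics/top0.png'); hsv=cv2.cvtColor(im,cv2.COLOR_BGR2HSV)
V=hsv[...,2];S=hsv[...,1]
def blob(mask,c,r):
    m=np.zeros_like(mask); m[c[1]-r:c[1]+r,c[0]-r:c[0]+r]=mask[c[1]-r:c[1]+r,c[0]-r:c[0]+r]
    cs,_=cv2.findContours(m,cv2.RETR_EXTERNAL,cv2.CHAIN_APPROX_NONE)
    return max(cs,key=cv2.contourArea)
white=((V>195)&(S<40)).astype(np.uint8)*255
dark=((V<95)).astype(np.uint8)*255
amb=((S>120)).astype(np.uint8)*255
for nm,mk,c,r,z in [('warmer',dark,(398,155),36,28),('jar',white,(490,190),26,58),('dish',white,(402,253),20,16),('lid',white,(122,210),24,12.5),('rack',white,(259,171),38,20),
  ('reag',white,(478,250),16,60),('counter',white,(281,257),16,30),('cup',white,(218,259),16,32),('box',white,(145,263),30,30),('droptop',dark,(343,260),12,55),('red',amb,(366,216),18,16),('turq',amb,(417,209),18,16),('turq2',amb,(417,300),18,16)]:
    k=blob(mk,c,r); 
    P=np.array([px('top',u,v,z) for u,v in k[:,0]],np.float32)
    (cx,cy),(w,h),a=cv2.minAreaRect(P); e=cv2.minEnclosingCircle(P)
    print(nm,'rect',np.round([cx,cy,w,h,a],1),'circ',np.round([*e[0],e[1]*2],1))
# two-view triangulation dropper bulb tip
crop=lambda f,c,r,s:cv2.resize(f[c[1]-r:c[1]+r,c[0]-r:c[0]+r],(s,s),interpolation=cv2.INTER_CUBIC)
sc=cv2.imread('pics/scene0.png')
A=np.hstack([crop(im,(343,258),24,260),crop(im,(488,192),28,260),crop(im,(402,253),28,260)])
B=np.hstack([crop(sc,(312,218),24,260),crop(sc,(150,238),28,260),crop(im,(398,155),36,260)])
cv2.imwrite('pics/crop.png',np.vstack([A,B]))
E
```

```text
warmer rect [ 676.9 -217.8   16.7   50.2    5.7] circ [ 680.9 -217.4   50.4]
jar rect [ 555.6 -368.9   49.3   49.4   73.7] circ [ 554.8 -368.7   67.5]
dish rect [ 440.3 -191.9   51.8   51.8   88.3] circ [ 439.6 -190.9   54.3]
lid rect [547.8 390.7  65.8  64.2  88.3] circ [547.9 390.5  68.1]
rack rect [615.5 102.7  68.8 107.9   4.7] circ [615.2 102.7 126.9]
reag rect [ 434.9 -333.9   29.5   29.7   21.8] circ [ 434.5 -334.4   30.9]
counter rect [436.9  58.4  34.5  36.7  88.7] circ [436.8  58.9  37.8]
cup rect [435.3 183.4  24.7  25.9  62.1] circ [434.1 182.5  28.5]
box rect [430.4 335.4  47.7  80.5   7.9] circ [430.9 335.6  89.8]
droptop rect [426.5 -64.2  15.8  15.9  87.8] circ [426.9 -64.6  18.8]
red rect [ 518.  -120.7   50.1   53.3   87.4] circ [ 518.2 -120.7   54.4]
turq rect [ 529.7 -229.    49.9   52.    42.6] circ [ 529.6 -229.1   54.3]
turq2 rect [ 340.6 -216.2   55.4   53.9   57.2] circ [ 339.1 -214.8   58.2]
```

View pics/crop.png

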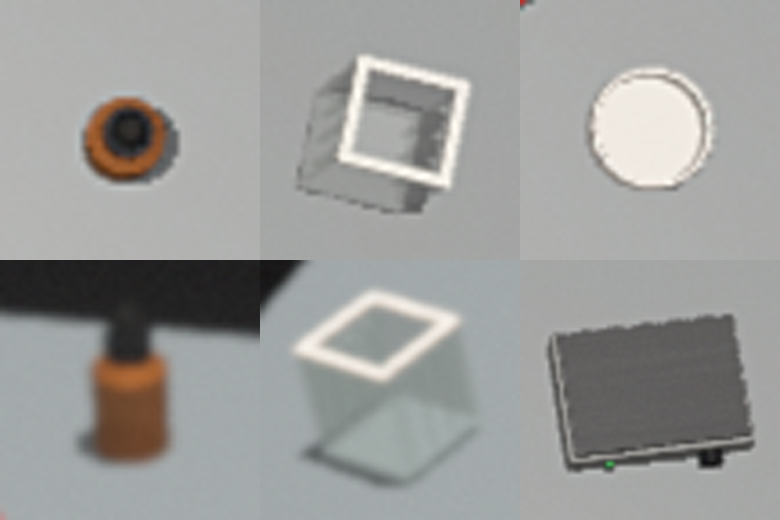

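```bash
python3 - <<'E'
from h import *
im=cv2.imread('pics/top0.png'); V=cv2.cvtColor(im,cv2.COLOR_BGR2GRAY)
m=np.zeros_like(V); w=V[115:195,358:440]; m[115:195,358:440]=((w<115)*255).astype(np.uint8)
m=cv2.morphologyEx(m,cv2.MORPH_CLOSE,np.ones((3,3))); m=cv2.morphologyEx(m,cv2.MORPH_OPEN,np.ones((11,11)))
k=max(cv2.findContours(m,0,1)[0],key=cv2.contourArea)
P=np.array([px('top',u,v,28) for u,v in k[:,0]],np.float32); print('w mask',cv2.minAreaRect(P))
C=np.array([px('top',362+(a-520)/3.611,119+(b-260)/3.611,28) for a,b in [(553,335),(735,315),(752,443),(572,464)]])
print(C.round(1),C.mean(0),np.linalg.norm(np.diff(C,axis=0),axis=1))
# rack outline, base z~10
b=((V>195)*255).astype(np.uint8); mm=np.zeros_like(b); mm[135:205,220:300]=b[135:205,220:300]
for z in(10,34):
  k=max(cv2.findContours(cv2.morphologyEx(mm,cv2.MORPH_CLOSE,np.ones((7,7))),0,1)[0],key=cv2.contourArea)
  P=np.array([px('top',u,v,z) for u,v in k[:,0]],np.float32); print('rack',z,cv2.minAreaRect(P))
# scene view check
sc=cv2.imread('pics/scene0.png'); g=cv2.cvtColor(sc,6)
m=np.zeros_like(g); m[255:310,175:262]=((g[255:310,175:262]<100)*255).astype(np.uint8); m=cv2.morphologyEx(m,cv2.MORPH_OPEN,np.ones((5,5)))
k=max(cv2.findContours(m,0,1)[0],key=cv2.contourArea)
P=np.array([px('scene',u,v,28) for u,v in k[:,0]],np.float32); print('w scene',cv2.minAreaRect(P))
for nm,c,r,z,t in [('jar',(150,230),22,58,195),('dish',(253,222),20,16,195),('lid',(545,285),26,12.5,195)]:
  m=np.zeros_like(g); m[c[1]-r:c[1]+r,c[0]-r:c[0]+r]=((g[c[1]-r:c[1]+r,c[0]-r:c[0]+r]>t)*255)
  k=max(cv2.findContours(m,0,1)[0],key=cv2.contourArea)
  P=np.array([px('scene',u,v,z) for u,v in k[:,0]],np.float32); print(nm,cv2.minAreaRect(P))
print('bulb',px('scene',312-24+130/5.42,218-24+(310-260)/5.42,60), px('top',343-24+128/5.42,258-24+130/5.42,60))
E
```

```text
w mask ((642.1825561523438, -191.84011840820312), (84.30935668945312, 110.52556610107422), 4.000891208648682)
[[ 678.3 -138. ]
 [ 687.5 -245.5]
 [ 609.4 -250. ]
 [ 599.9 -145. ]] [ 643.78679958 -194.64192191] [107.91372465  78.16764267 105.46118405]
rack 10 ((624.6697998046875, 104.98408508300781), (80.88196563720703, 111.04046630859375), 5.404890060424805)
rack 34 ((617.408447265625, 102.36434936523438), (78.86264038085938, 108.26827239990234), 5.404862403869629)
w scene ((651.7930908203125, -192.5526123046875), (73.42373657226562, 100.29497528076172), 5.653404712677002)
jar ((552.740478515625, -369.6678161621094), (53.85523223876953, 52.9610595703125), 73.91852569580078)
dish ((443.4671630859375, -189.807861328125), (48.70890808105469, 53.26049041748047), 15.50846004486084)
lid ((548.199951171875, 391.2880554199219), (67.81999206542969, 67.85944366455078), 9.274909019470215)
bulb [424.75670402 -63.0470719 ] [425.99935207 -65.09173337]
```

Warmer is at about (645,-193) with heading 0.095, rack at (617,105), jar target (632,-44), dropper target (691,-38). First I move toward the jar, shifting in y before x to clear the microscope.

apply_moves:
  increments:
    - {"ty": 0.04,"claw": 0.085}
    - {"ty": 0.09,"rz": 1.5}
    - {"ty": 0.14,"rz": 3}
    - {"ty": 0.19,"rz": 4.5}
    - {"tx": 0.04,"ty": 0.215,"rz": 6}
    - {"tx": 0.09,"ty": 0.215,"rz": 7.5}
    - {"tx": 0.14,"ty": 0.215,"rz": 9}
    - {"tx": 0.19,"ty": 0.215,"rz": 9.55}
    - {"tx": 0.24,"ty": 0.215,"rz": 9.55}
    - {"tx": 0.27,"ty": 0.215,"tz": -0.05,"rz": 9.55}
    - {"tx": 0.27,"ty": 0.215,"tz": -0.05,"rz": 9.55}
    - {"tx": 0.27,"ty": 0.215,"tz": -0.05,"rz": 9.55}

```text
$.increments[0]: bad value
```

apply_moves:
  increments:
    - {"tx": 0,"ty": 0.04,"tz": 0,"rx": 0,"ry": 0,"rz": 0,"claw": 0.085}
    - {"tx": 0,"ty": 0.09,"tz": 0,"rx": 0,"ry": 0,"rz": 1.5,"claw": 0.085}
    - {"tx": 0,"ty": 0.14,"tz": 0,"rx": 0,"ry": 0,"rz": 3,"claw": 0.085}
    - {"tx": 0,"ty": 0.19,"tz": 0,"rx": 0,"ry": 0,"rz": 4.5,"claw": 0.085}
    - {"tx": 0.04,"ty": 0.215,"tz": 0,"rx": 0,"ry": 0,"rz": 6,"claw": 0.085}
    - {"tx": 0.09,"ty": 0.215,"tz": 0,"rx": 0,"ry": 0,"rz": 7.5,"claw": 0.085}
    - {"tx": 0.14,"ty": 0.215,"tz": 0,"rx": 0,"ry": 0,"rz": 9,"claw": 0.085}
    - {"tx": 0.19,"ty": 0.215,"tz": 0,"rx": 0,"ry": 0,"rz": 9.55,"claw": 0.085}
    - {"tx": 0.24,"ty": 0.215,"tz": 0,"rx": 0,"ry": 0,"rz": 9.55,"claw": 0.085}
    - {"tx": 0.27,"ty": 0.215,"tz": -0.05,"rx": 0,"ry": 0,"rz": 9.55,"claw": 0.085}
    - {"tx": 0.27,"ty": 0.215,"tz": -0.05,"rx": 0,"ry": 0,"rz": 9.55,"claw": 0.085}
    - {"tx": 0.27,"ty": 0.215,"tz": -0.05,"rx": 0,"ry": 0,"rz": 9.55,"claw": 0.085}

```text
clock: 1.3
eef_pos: [553.1, -368.2, 151.5]
tool_rot: [-3.136, -0.001, 1.287]
force: [-0.2, 0.7, 0.4]
width: 84.9
```

apply_moves:
  increments:
    - {"tx": 0.001,"ty": -0.001,"tz": -0.04,"rx": 0,"ry": 0,"rz": 0,"claw": 0.085}
    - {"tx": 0.001,"ty": -0.001,"tz": -0.08,"rx": 0,"ry": 0,"rz": 0,"claw": 0.085}
    - {"tx": 0.001,"ty": -0.001,"tz": -0.11,"rx": 0,"ry": 0,"rz": 0,"claw": 0.085}
    - {"tx": 0.001,"ty": -0.001,"tz": -0.129,"rx": 0,"ry": 0,"rz": 0,"claw": 0.085}
    - {"tx": 0.001,"ty": -0.001,"tz": -0.129,"rx": 0,"ry": 0,"rz": 0,"claw": 0.085}
    - {"tx": 0.001,"ty": -0.001,"tz": -0.129,"rx": 0,"ry": 0,"rz": 0,"claw": 0.055}
    - {"tx": 0.001,"ty": -0.001,"tz": -0.129,"rx": 0,"ry": 0,"rz": 0,"claw": 0.04}
    - {"tx": 0.001,"ty": -0.001,"tz": -0.129,"rx": 0,"ry": 0,"rz": 0,"claw": 0.04}
    - {"tx": 0.001,"ty": -0.001,"tz": -0.129,"rx": 0,"ry": 0,"rz": 0,"claw": 0.04}
    - {"tx": 0.001,"ty": -0.001,"tz": -0.129,"rx": 0,"ry": 0,"rz": 0,"claw": 0.04}
    - {"tx": 0.001,"ty": -0.001,"tz": -0.129,"rx": 0,"ry": 0,"rz": 0,"claw": 0.04}
    - {"tx": 0.001,"ty": -0.001,"tz": -0.129,"rx": 0,"ry": 0,"rz": 0,"claw": 0.04}

```text
clock: 2.5
eef_pos: [556.0, -371.5, 28.2]
tool_rot: [3.139, 0.001, 1.286]
force: [-3.2, 0.8, 9.0]
width: 43.5
```

```bash
python3 - <<'E'
from h import *
s=read_state(); print(s['eef_pos'],s['force'],s['width'],s['qpos'])
im=snap('scene','s1.png'); t=snap('top','t1.png')
A=cv2.resize(im[150:300,90:250],(400,375)); B=cv2.resize(t[120:270,420:580],(400,375))
cv2.imwrite('pics/c1.png',np.hstack([A,B])[:,:,::-1])
E
```

```text
[ 555.97146987 -371.48412401   28.1523943 ] [-3.20183497  0.81138473  8.95496376] 43.455307806281375 [ 0.63754826  0.86534778 -0.15888713  1.58852386  0.18929307  0.7001983
  0.10385037]
```

View pics/c1.png

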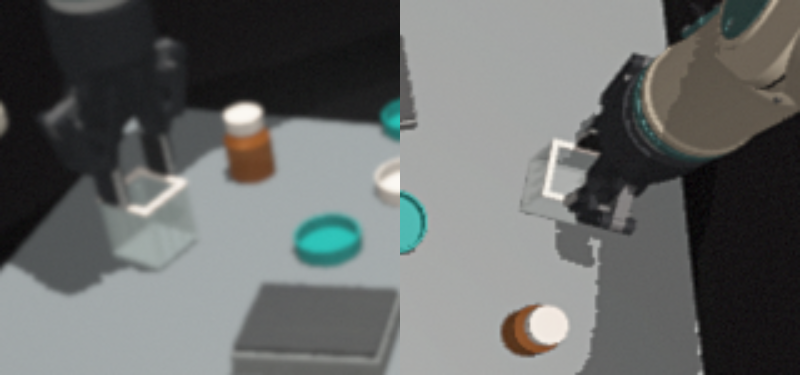

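```bash
python3 - <<'E'
from h import *
f=lambda p:((proj('scene',p)-[90,150])*2.5).round()
d=np.array([-.96,.28,0])
c=np.array([556,-371,28.])
for w in (-25,0,25): print(w,f(c+d*w),f(c+d*w+[0,0,30]))
print([f([554.5+a*np.cos(t)-b*np.sin(t),-369+a*np.sin(t)+b*np.cos(t),58]).tolist() for t in [-.283] for a,b in [(24,24),(24,-24),(-24,-24),(-24,24)]])
E
```

```text
-25 [124. 238.] [116. 207.]
0 [146. 222.] [138. 191.]
25 [167. 206.] [160. 175.]
[[144.0, 213.0], [97.0, 198.0], [139.0, 168.0], [185.0, 182.0]]
```

```bash
python3 - <<'E'
from h import *
im=cv2.imread('pics/s1.png')
A=cv2.resize(im[195:265,115:185],(700,700),interpolation=cv2.INTER_CUBIC)[:600]
cv2.imwrite('pics/c2.png',A)
E
```

```text
(no output)
```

View pics/c2.png

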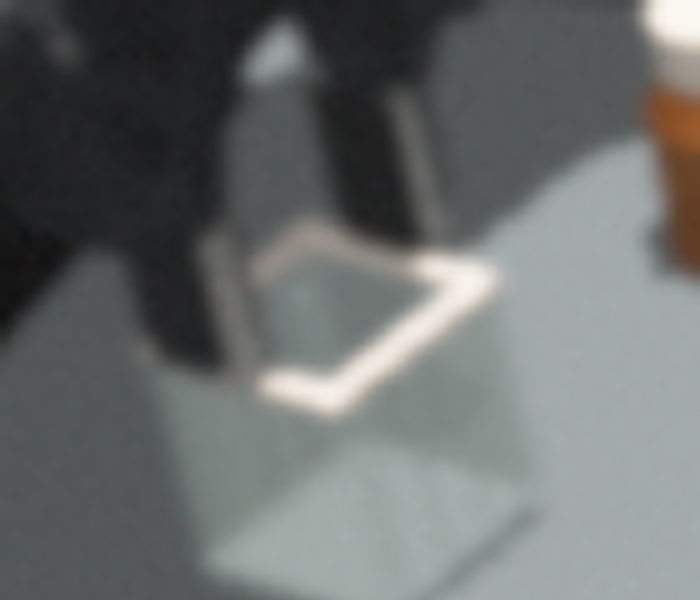

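Crop shows the fingertips resting on the jar's rim (height 58) while the state says TCP z = 28 mm. The image and the state disagree by about 28 mm, so I lift off and test the true tip height on bare sheet with the fingers shut.

apply_moves:
  increments:
    - {"tx": 0,"ty": 0,"tz": 0,"rx": 0,"ry": 0,"rz": 0,"claw": 0.07}
    - {"tx": 0,"ty": 0,"tz": 0.02,"rx": 0,"ry": 0,"rz": 0,"claw": 0.07}
    - {"tx": 0,"ty": 0,"tz": 0.06,"rx": 0,"ry": 0,"rz": 0,"claw": 0.0}
    - {"tx": -0.03,"ty": 0.04,"tz": 0.08,"rx": 0,"ry": 0,"rz": 0,"claw": 0.0}
    - {"tx": -0.056,"ty": 0.08,"tz": 0.08,"rx": 0,"ry": 0,"rz": 0,"claw": 0.0}
    - {"tx": -0.056,"ty": 0.08,"tz": 0.08,"rx": 0,"ry": 0,"rz": 0,"claw": 0.0}
    - {"tx": -0.056,"ty": 0.08,"tz": 0.05,"rx": 0,"ry": 0,"rz": 0,"claw": 0.0}
    - {"tx": -0.056,"ty": 0.08,"tz": 0.025,"rx": 0,"ry": 0,"rz": 0,"claw": 0.0}
    - {"tx": -0.056,"ty": 0.08,"tz": 0.01,"rx": 0,"ry": 0,"rz": 0,"claw": 0.0}
    - {"tx": -0.056,"ty": 0.08,"tz": 0.01,"rx": 0,"ry": 0,"rz": 0,"claw": 0.0}
    - {"tx": -0.056,"ty": 0.08,"tz": 0.01,"rx": 0,"ry": 0,"rz": 0,"claw": 0.0}

```text
clock: 3.7
eef_pos: [499.8, -290.6, 35.6]
tool_rot: [3.141, -0.0, 1.286]
force: [0.6, -0.5, -0.8]
width: 0.2
```

```bash
python3 - <<'E'
from h import *
s=read_state(); print(s['eef_pos'],s['force'],s['width'],proj('scene',s['eef_pos']))
im=snap('scene','s2.png'); t=snap('top','t2.png')
A=cv2.resize(im[150:270,120:260],(560,480)); 
cv2.imwrite('pics/c3.png',A[:,:,::-1])
print((proj('scene',s['eef_pos'])-[120,150])*4,(proj('scene',s['eef_pos']*[1,1,0])-[120,150])*4,(proj('scene',s['eef_pos']+[0,0,28])-[120,150])*4)
E
```

```text
[ 499.82933305 -290.61541434   35.63979245] [ 0.57285566 -0.49169729 -0.75879261] 0.21080161121217297 [196.0948309  223.50738111]
[304.37932361 294.02952445] [314.84088289 350.88761128] [295.90578281 247.97622537]
```

View pics/c3.png

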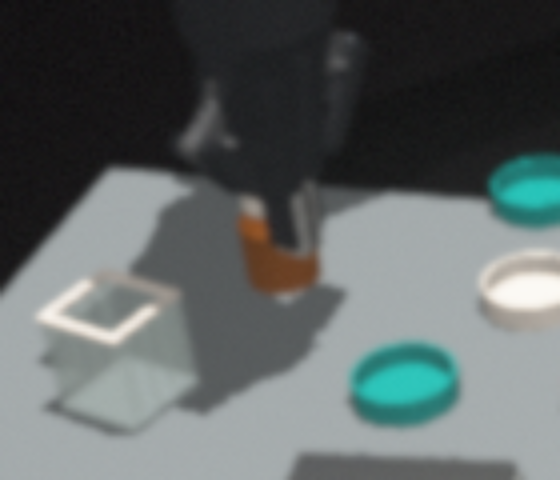

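Fingertips appear at crop (298,250), which matches TCP + 28 mm (295,248). A gentle touch test on the sheet should confirm it.

apply_moves:
  increments:
    - {"tx": 0,"ty": 0,"tz": -0.03,"rx": 0,"ry": 0,"rz": 0,"claw": 0.0}
    - {"tx": 0,"ty": 0,"tz": -0.05,"rx": 0,"ry": 0,"rz": 0,"claw": 0.0}
    - {"tx": 0,"ty": 0,"tz": -0.055,"rx": 0,"ry": 0,"rz": 0,"claw": 0.0}
    - {"tx": 0,"ty": 0,"tz": -0.055,"rx": 0,"ry": 0,"rz": 0,"claw": 0.0}

```text
clock: 4.2
eef_pos: [499.5, -290.5, -19.6]
tool_rot: [-3.142, -0.0, 1.286]
force: [-0.8, -1.0, 0.2]
width: 0.1
```

apply_moves:
  increments:
    - {"tx": 0,"ty": 0,"tz": -0.005,"rx": 0,"ry": 0,"rz": 0,"claw": 0.0}
    - {"tx": 0,"ty": 0,"tz": -0.01,"rx": 0,"ry": 0,"rz": 0,"claw": 0.0}
    - {"tx": 0,"ty": 0,"tz": -0.01,"rx": 0,"ry": 0,"rz": 0,"claw": 0.0}

```text
clock: 4.5
eef_pos: [500.7, -291.2, -27.0]
tool_rot: [3.139, 0.001, 1.286]
force: [-3.0, 0.9, 18.0]
width: 0.0
```

Contact came at reported z ≈ -27 with 18 N, so the true tip height is reported z + 27 mm. I'll use that from here and go back for the jar.

apply_moves:
  increments:
    - {"tx": 0,"ty": 0,"tz": 0.05,"rx": 0,"ry": 0,"rz": 0,"claw": 0.0}
    - {"tx": 0,"ty": 0,"tz": 0.095,"rx": 0,"ry": 0,"rz": 0,"claw": 0.085}
    - {"tx": 0.02,"ty": -0.03,"tz": 0.11,"rx": 0,"ry": 0,"rz": 0,"claw": 0.085}
    - {"tx": 0.04,"ty": -0.06,"tz": 0.11,"rx": 0,"ry": 0,"rz": 0,"claw": 0.085}
    - {"tx": 0.055,"ty": -0.079,"tz": 0.11,"rx": 0,"ry": 0,"rz": 0,"claw": 0.085}
    - {"tx": 0.055,"ty": -0.079,"tz": 0.11,"rx": 0,"ry": 0,"rz": 0,"claw": 0.085}
    - {"tx": 0.055,"ty": -0.079,"tz": 0.08,"rx": 0,"ry": 0,"rz": 0,"claw": 0.085}
    - {"tx": 0.055,"ty": -0.079,"tz": 0.05,"rx": 0,"ry": 0,"rz": 0,"claw": 0.085}
    - {"tx": 0.055,"ty": -0.079,"tz": 0.025,"rx": 0,"ry": 0,"rz": 0,"claw": 0.085}
    - {"tx": 0.055,"ty": -0.079,"tz": 0.025,"rx": 0,"ry": 0,"rz": 0,"claw": 0.085}
    - {"tx": 0.055,"ty": -0.079,"tz": 0.025,"rx": 0,"ry": 0,"rz": 0,"claw": 0.085}

```text
clock: 5.6
eef_pos: [554.3, -368.8, -4.4]
tool_rot: [-3.141, -0.0, 1.287]
force: [1.4, -0.3, 0.6]
width: 85.1
```

apply_moves:
  increments:
    - {"tx": 0,"ty": 0,"tz": 0,"rx": 0,"ry": 0,"rz": 0,"claw": 0.06}
    - {"tx": 0,"ty": 0,"tz": 0,"rx": 0,"ry": 0,"rz": 0,"claw": 0.04}
    - {"tx": 0,"ty": 0,"tz": 0,"rx": 0,"ry": 0,"rz": 0,"claw": 0.04}
    - {"tx": 0,"ty": 0,"tz": 0,"rx": 0,"ry": 0,"rz": 0,"claw": 0.04}
    - {"tx": 0,"ty": 0,"tz": 0,"rx": 0,"ry": 0,"rz": 0,"claw": 0.04}
    - {"tx": 0,"ty": 0,"tz": 0,"rx": 0,"ry": 0,"rz": 0,"claw": 0.04}

```text
clock: 6.2
eef_pos: [555.5, -370.2, -3.0]
tool_rot: [3.139, 0.001, 1.286]
force: [0.6, -0.2, 6.6]
width: 47.2
```

apply_moves:
  increments:
    - {"tx": 0,"ty": 0,"tz": 0.02,"rx": 0,"ry": 0,"rz": 0,"claw": 0.04}
    - {"tx": 0,"ty": 0,"tz": 0.05,"rx": 0,"ry": 0,"rz": 0,"claw": 0.04}
    - {"tx": 0,"ty": 0.02,"tz": 0.08,"rx": 0,"ry": 0,"rz": 0,"claw": 0.04}
    - {"tx": 0.01,"ty": 0.06,"tz": 0.08,"rx": 0,"ry": 0,"rz": 0.5,"claw": 0.04}
    - {"tx": 0.02,"ty": 0.1,"tz": 0.08,"rx": 0,"ry": 0,"rz": 1,"claw": 0.04}
    - {"tx": 0.03,"ty": 0.14,"tz": 0.08,"rx": 0,"ry": 0,"rz": 1.5,"claw": 0.04}
    - {"tx": 0.04,"ty": 0.18,"tz": 0.08,"rx": 0,"ry": 0,"rz": 2,"claw": 0.04}
    - {"tx": 0.05,"ty": 0.22,"tz": 0.08,"rx": 0,"ry": 0,"rz": 2.5,"claw": 0.04}
    - {"tx": 0.06,"ty": 0.26,"tz": 0.08,"rx": 0,"ry": 0,"rz": 3,"claw": 0.04}
    - {"tx": 0.07,"ty": 0.3,"tz": 0.08,"rx": 0,"ry": 0,"rz": 3.7,"claw": 0.04}
    - {"tx": 0.0775,"ty": 0.325,"tz": 0.08,"rx": 0,"ry": 0,"rz": 4.3,"claw": 0.04}
    - {"tx": 0.0775,"ty": 0.325,"tz": 0.08,"rx": 0,"ry": 0,"rz": 4.3,"claw": 0.04}

```text
clock: 7.4
eef_pos: [633.1, -37.2, 75.7]
tool_rot: [3.139, -0.005, 1.67]
force: [-0.3, 0.6, -1.3]
width: 47.0
```

apply_moves:
  increments:
    - {"tx": 0,"ty": 0,"tz": 0,"rx": 0,"ry": 0,"rz": 0,"claw": 0.04}
    - {"tx": 0,"ty": 0,"tz": -0.03,"rx": 0,"ry": 0,"rz": 0,"claw": 0.04}
    - {"tx": 0,"ty": 0,"tz": -0.055,"rx": 0,"ry": 0,"rz": 0,"claw": 0.04}
    - {"tx": 0,"ty": 0,"tz": -0.07,"rx": 0,"ry": 0,"rz": 0,"claw": 0.04}
    - {"tx": 0,"ty": 0,"tz": -0.076,"rx": 0,"ry": 0,"rz": 0,"claw": 0.04}
    - {"tx": 0,"ty": 0,"tz": -0.076,"rx": 0,"ry": 0,"rz": 0,"claw": 0.04}

```text
clock: 8.0
eef_pos: [631.4, -45.4, -1.3]
tool_rot: [-3.14, 0.0, 1.66]
force: [0.0, 0.3, -1.2]
width: 47.5
```

apply_moves:
  increments:
    - {"tx": 0,"ty": 0,"tz": -0.002,"rx": 0,"ry": 0,"rz": 0,"claw": 0.04}
    - {"tx": 0,"ty": 0,"tz": -0.004,"rx": 0,"ry": 0,"rz": 0,"claw": 0.04}
    - {"tx": 0,"ty": 0,"tz": -0.004,"rx": 0,"ry": 0,"rz": 0,"claw": 0.04}

```text
clock: 8.3
eef_pos: [633.1, -44.7, -3.0]
tool_rot: [3.139, 0.001, 1.661]
force: [-1.6, -0.9, 3.8]
width: 47.1
```

apply_moves:
  increments:
    - {"tx": 0,"ty": 0,"tz": 0,"rx": 0,"ry": 0,"rz": 0,"claw": 0.055}
    - {"tx": 0,"ty": 0,"tz": 0,"rx": 0,"ry": 0,"rz": 0,"claw": 0.07}
    - {"tx": 0,"ty": 0,"tz": 0,"rx": 0,"ry": 0,"rz": 0,"claw": 0.075}
    - {"tx": 0,"ty": 0,"tz": 0.03,"rx": 0,"ry": 0,"rz": 0,"claw": 0.075}
    - {"tx": 0,"ty": 0,"tz": 0.07,"rx": 0,"ry": 0,"rz": 0,"claw": 0.075}
    - {"tx": -0.03,"ty": 0,"tz": 0.11,"rx": 0,"ry": 0,"rz": -1.5,"claw": 0.075}
    - {"tx": -0.07,"ty": 0,"tz": 0.12,"rx": 0,"ry": 0,"rz": -3,"claw": 0.075}
    - {"tx": -0.11,"ty": -0.01,"tz": 0.12,"rx": 0,"ry": 0,"rz": -4.5,"claw": 0.075}
    - {"tx": -0.15,"ty": -0.02,"tz": 0.12,"rx": 0,"ry": 0,"rz": -6,"claw": 0.075}
    - {"tx": -0.19,"ty": -0.02,"tz": 0.12,"rx": 0,"ry": 0,"rz": -7.5,"claw": 0.075}
    - {"tx": -0.206,"ty": -0.02,"tz": 0.12,"rx": 0,"ry": 0,"rz": -9,"claw": 0.075}
    - {"tx": -0.206,"ty": -0.02,"tz": 0.12,"rx": 0,"ry": 0,"rz": -10.5,"claw": 0.075}

```text
clock: 9.5
eef_pos: [422.3, -64.6, 115.4]
tool_rot: [-3.139, 0.002, 0.739]
force: [1.4, 0.4, -0.8]
width: 75.0
```

apply_moves:
  increments:
    - {"tx": 0,"ty": 0,"tz": 0,"rx": 0,"ry": 0,"rz": -1.5,"claw": 0.065}
    - {"tx": 0,"ty": 0,"tz": 0,"rx": 0,"ry": 0,"rz": -3,"claw": 0.065}
    - {"tx": 0,"ty": 0,"tz": 0,"rx": 0,"ry": 0,"rz": -4.5,"claw": 0.065}
    - {"tx": 0,"ty": 0,"tz": 0,"rx": 0,"ry": 0,"rz": -6,"claw": 0.065}
    - {"tx": 0,"ty": 0,"tz": 0,"rx": 0,"ry": 0,"rz": -7.5,"claw": 0.065}
    - {"tx": 0,"ty": 0,"tz": 0,"rx": 0,"ry": 0,"rz": -8.5,"claw": 0.065}
    - {"tx": 0,"ty": 0,"tz": 0,"rx": 0,"ry": 0,"rz": -8.5,"claw": 0.065}
    - {"tx": 0,"ty": 0,"tz": 0,"rx": 0,"ry": 0,"rz": -8.5,"claw": 0.065}
    - {"tx": 0,"ty": 0,"tz": 0,"rx": 0,"ry": 0,"rz": -8.5,"claw": 0.065}

```text
clock: 10.4
eef_pos: [426.0, -64.4, 115.3]
tool_rot: [-3.141, -0.0, 0.005]
force: [-1.0, -0.2, -0.3]
width: 64.9
```

```bash
python3 - <<'E'
from h import *
im=snap('scene','s4.png'); t=snap('top','t4.png'); s=read_state(); print(s['eef_pos'],s['tool_rot'],s['qpos'])
cv2.imwrite('pics/c4.png',np.hstack([cv2.resize(im[150:310,90:410],(640,320))[:, :400],cv2.resize(t[100:260,240:440],(400,320))])[:,:,::-1])
E
```

```text
[425.93736065 -64.51918269 115.26207065] [-3.14145319e+00 -2.06472155e-04  4.17952820e-03] [-0.07308378  0.48731396  0.22125393  2.19866484 -0.22653286  0.47602748
 -1.24145628]
```

View pics/c4.png

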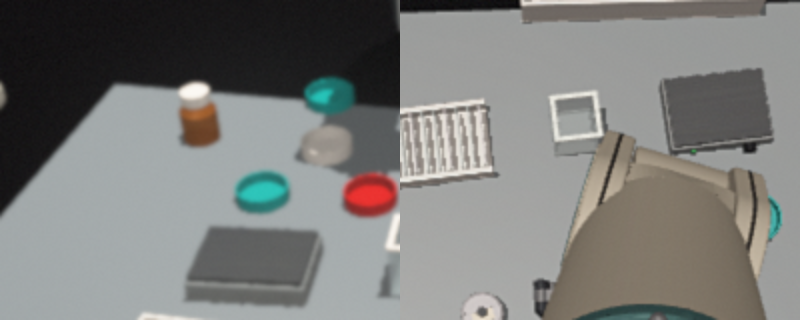

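Jar stands upright between rack and warmer (crop 577,115). Next I descend on the dropper.

apply_moves:
  increments:
    - {"tx": 0,"ty": 0,"tz": -0.04,"rx": 0,"ry": 0,"rz": 0,"claw": 0.065}
    - {"tx": 0,"ty": 0,"tz": -0.08,"rx": 0,"ry": 0,"rz": 0,"claw": 0.065}
    - {"tx": 0,"ty": 0,"tz": -0.11,"rx": 0,"ry": 0,"rz": 0,"claw": 0.065}
    - {"tx": 0,"ty": 0,"tz": -0.134,"rx": 0,"ry": 0,"rz": 0,"claw": 0.065}
    - {"tx": 0,"ty": 0,"tz": -0.134,"rx": 0,"ry": 0,"rz": 0,"claw": 0.05}
    - {"tx": 0,"ty": 0,"tz": -0.134,"rx": 0,"ry": 0,"rz": 0,"claw": 0.035}
    - {"tx": 0,"ty": 0,"tz": -0.134,"rx": 0,"ry": 0,"rz": 0,"claw": 0.022}
    - {"tx": 0,"ty": 0,"tz": -0.134,"rx": 0,"ry": 0,"rz": 0,"claw": 0.022}
    - {"tx": 0,"ty": 0,"tz": -0.134,"rx": 0,"ry": 0,"rz": 0,"claw": 0.022}
    - {"tx": 0,"ty": 0,"tz": -0.134,"rx": 0,"ry": 0,"rz": 0,"claw": 0.022}

```text
clock: 11.5
eef_pos: [427.6, -64.5, -17.0]
tool_rot: [-3.14, 0.001, 0.001]
force: [0.1, 0.2, -0.5]
width: 27.9
```

apply_moves:
  increments:
    - {"tx": 0,"ty": 0,"tz": 0.03,"rx": 0,"ry": 0,"rz": 0,"claw": 0.022}
    - {"tx": 0,"ty": 0,"tz": 0.07,"rx": 0,"ry": 0,"rz": 0,"claw": 0.022}
    - {"tx": 0.02,"ty": 0,"tz": 0.1,"rx": 0,"ry": 0,"rz": 0,"claw": 0.022}
    - {"tx": 0.06,"ty": 0.01,"tz": 0.11,"rx": 0,"ry": 0,"rz": 0,"claw": 0.022}
    - {"tx": 0.1,"ty": 0.02,"tz": 0.11,"rx": 0,"ry": 0,"rz": 0,"claw": 0.022}
    - {"tx": 0.14,"ty": 0.026,"tz": 0.11,"rx": 0,"ry": 0,"rz": 0,"claw": 0.022}
    - {"tx": 0.18,"ty": 0.026,"tz": 0.11,"rx": 0,"ry": 0,"rz": 0,"claw": 0.022}
    - {"tx": 0.22,"ty": 0.026,"tz": 0.11,"rx": 0,"ry": 0,"rz": 0,"claw": 0.022}
    - {"tx": 0.25,"ty": 0.026,"tz": 0.11,"rx": 0,"ry": 0,"rz": 0,"claw": 0.022}
    - {"tx": 0.264,"ty": 0.026,"tz": 0.11,"rx": 0,"ry": 0,"rz": 0,"claw": 0.022}
    - {"tx": 0.264,"ty": 0.026,"tz": 0.11,"rx": 0,"ry": 0,"rz": 0,"claw": 0.022}

```text
clock: 12.6
eef_pos: [692.6, -38.4, 92.3]
tool_rot: [-3.141, 0.001, 0.004]
force: [-0.3, -0.4, -0.1]
width: 28.5
```

```bash
python3 - <<'E'
from h import *
im=cv2.imread('pics/t4.png'); g=cv2.cvtColor(im,6); m=np.zeros_like(g)
m[142:172,312:345]=(g[142:172,312:345]>205)*255
m=cv2.morphologyEx(m,cv2.MORPH_CLOSE,np.ones((3,3)))
k=max(cv2.findContours(m,0,1)[0],key=cv2.contourArea)
P=np.array([px('top',u,v,58) for u,v in k[:,0]],np.float32); print('jar',cv2.minAreaRect(P))
print(read_state()['eef_pos'])
E
```

```text
jar ((632.091796875, -42.71949005126953), (47.70785903930664, 47.610198974609375), 4.587648868560791)
[692.5830433  -38.43144083  92.3169488 ]
```

Jar measured at (632,-43), as planned. Lowering the dropper behind it.

apply_moves:
  increments:
    - {"tx": -0.001,"ty": 0,"tz": -0.03,"rx": 0,"ry": 0,"rz": 0,"claw": 0.022}
    - {"tx": -0.001,"ty": 0,"tz": -0.06,"rx": 0,"ry": 0,"rz": 0,"claw": 0.022}
    - {"tx": -0.001,"ty": 0,"tz": -0.09,"rx": 0,"ry": 0,"rz": 0,"claw": 0.022}
    - {"tx": -0.001,"ty": 0,"tz": -0.104,"rx": 0,"ry": 0,"rz": 0,"claw": 0.022}
    - {"tx": -0.001,"ty": 0,"tz": -0.109,"rx": 0,"ry": 0,"rz": 0,"claw": 0.022}
    - {"tx": -0.001,"ty": 0,"tz": -0.109,"rx": 0,"ry": 0,"rz": 0,"claw": 0.022}
    - {"tx": -0.001,"ty": 0,"tz": -0.109,"rx": 0,"ry": 0,"rz": 0,"claw": 0.022}

```text
clock: 13.3
eef_pos: [691.0, -39.1, -14.8]
tool_rot: [3.142, 0.0, 0.003]
force: [0.6, 0.6, 0.0]
width: 28.3
```

apply_moves:
  increments:
    - {"tx": 0,"ty": 0,"tz": -0.002,"rx": 0,"ry": 0,"rz": 0,"claw": 0.022}
    - {"tx": 0,"ty": 0,"tz": -0.003,"rx": 0,"ry": 0,"rz": 0,"claw": 0.022}
    - {"tx": 0,"ty": 0,"tz": -0.003,"rx": 0,"ry": 0,"rz": 0,"claw": 0.022}

```text
clock: 13.6
eef_pos: [690.4, -38.6, -19.0]
tool_rot: [-3.141, 0.002, 0.003]
force: [-0.2, 0.0, 0.6]
width: 28.0
```

apply_moves:
  increments:
    - {"tx": 0,"ty": 0,"tz": 0,"rx": 0,"ry": 0,"rz": 0,"claw": 0.035}
    - {"tx": 0,"ty": 0,"tz": 0,"rx": 0,"ry": 0,"rz": 0,"claw": 0.05}
    - {"tx": 0,"ty": 0,"tz": 0,"rx": 0,"ry": 0,"rz": 0,"claw": 0.06}
    - {"tx": 0,"ty": 0,"tz": 0.03,"rx": 0,"ry": 0,"rz": 0,"claw": 0.06}
    - {"tx": 0,"ty": 0,"tz": 0.07,"rx": 0,"ry": 0,"rz": 0,"claw": 0.06}
    - {"tx": 0,"ty": 0,"tz": 0.11,"rx": 0,"ry": 0,"rz": 0,"claw": 0.06}
    - {"tx": -0.04,"ty": -0.025,"tz": 0.12,"rx": 0,"ry": 0,"rz": 0,"claw": 0.07}
    - {"tx": -0.08,"ty": -0.05,"tz": 0.12,"rx": 0,"ry": 0,"rz": 0,"claw": 0.07}
    - {"tx": -0.12,"ty": -0.075,"tz": 0.12,"rx": 0,"ry": 0,"rz": 0,"claw": 0.07}
    - {"tx": -0.16,"ty": -0.1,"tz": 0.12,"rx": 0,"ry": 0,"rz": 0,"claw": 0.07}
    - {"tx": -0.2,"ty": -0.125,"tz": 0.12,"rx": 0,"ry": 0,"rz": 0,"claw": 0.07}
    - {"tx": -0.24,"ty": -0.15,"tz": 0.12,"rx": 0,"ry": 0,"rz": 0,"claw": 0.07}

```text
clock: 14.8
eef_pos: [448.5, -189.5, 100.8]
tool_rot: [3.141, 0.002, 0.004]
force: [-0.4, -0.5, -0.2]
width: 70.2
```

apply_moves:
  increments:
    - {"tx": -0.01,"ty": -0.002,"tz": 0,"rx": 0,"ry": 0,"rz": 0,"claw": 0.072}
    - {"tx": -0.01,"ty": -0.002,"tz": 0,"rx": 0,"ry": 0,"rz": 0,"claw": 0.072}
    - {"tx": -0.01,"ty": -0.002,"tz": -0.04,"rx": 0,"ry": 0,"rz": 0,"claw": 0.072}
    - {"tx": -0.01,"ty": -0.002,"tz": -0.04,"rx": 0,"ry": 0,"rz": 0,"claw": 0.072}

```text
clock: 15.2
eef_pos: [439.8, -188.1, 57.9]
tool_rot: [-3.138, 0.007, 0.006]
force: [-0.5, -0.3, 0.8]
width: 71.6
```

```bash
python3 - <<'E'
from h import *
s=read_state(); print(s['eef_pos'],s['width'])
im=snap('scene','s5.png'); t=snap('top','t5.png')
f=proj('scene',[441,-191,0]);print(f)
cv2.imwrite('pics/c5.png',np.hstack([cv2.resize(im[150:310,190:390],(400,320)),cv2.resize(t[100:260,240:440],(400,320))])[:,:,::-1])
g=cv2.cvtColor(t,7); m=np.zeros_like(g)
m[115:140,300:345]=0
c=proj('top',[691,-38,60]); print('drop expected top px',c)
c=c.astype(int); m[c[1]-14:c[1]+14,c[0]-14:c[0]+14]=(g[c[1]-14:c[1]+14,c[0]-14:c[0]+14]<60)*255
k=max(cv2.findContours(m,0,1)[0],key=cv2.contourArea); P=np.array([px('top',u,v,57) for u,v in k[:,0]],np.float32); print(cv2.minEnclosingCircle(P))
E
```

```text
[ 439.79829234 -188.0567486    57.87600801] 71.61983661959732
[252.90159213 226.25561572]
drop expected top px [324.14767367 129.7341839 ]
((688.7066040039062, -38.6901969909668), 9.43852424621582)
```

View pics/c5.png

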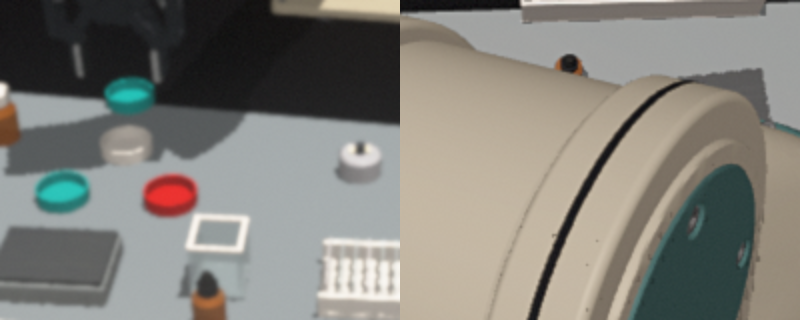

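Dropper stands upright at (689,-39). Gripper is centred over the white dish (crop 127,145).

apply_moves:
  increments:
    - {"tx": 0.001,"ty": -0.002,"tz": -0.03,"rx": 0,"ry": 0,"rz": 0,"claw": 0.072}
    - {"tx": 0.001,"ty": -0.002,"tz": -0.06,"rx": 0,"ry": 0,"rz": 0,"claw": 0.072}
    - {"tx": 0.001,"ty": -0.002,"tz": -0.078,"rx": 0,"ry": 0,"rz": 0,"claw": 0.072}
    - {"tx": 0.001,"ty": -0.002,"tz": -0.084,"rx": 0,"ry": 0,"rz": 0,"claw": 0.072}
    - {"tx": 0.001,"ty": -0.002,"tz": -0.084,"rx": 0,"ry": 0,"rz": 0,"claw": 0.072}
    - {"tx": 0.001,"ty": -0.002,"tz": -0.084,"rx": 0,"ry": 0,"rz": 0,"claw": 0.06}
    - {"tx": 0.001,"ty": -0.002,"tz": -0.084,"rx": 0,"ry": 0,"rz": 0,"claw": 0.048}
    - {"tx": 0.001,"ty": -0.002,"tz": -0.084,"rx": 0,"ry": 0,"rz": 0,"claw": 0.048}
    - {"tx": 0.001,"ty": -0.002,"tz": -0.084,"rx": 0,"ry": 0,"rz": 0,"claw": 0.048}
    - {"tx": 0.001,"ty": -0.002,"tz": -0.084,"rx": 0,"ry": 0,"rz": 0,"claw": 0.048}

```text
clock: 16.3
eef_pos: [442.0, -193.0, -21.8]
tool_rot: [3.141, -0.0, 0.003]
force: [-1.3, 0.9, 8.2]
width: 50.4
```

apply_moves:
  increments:
    - {"tx": 0,"ty": 0,"tz": 0.01,"rx": 0,"ry": 0,"rz": 0,"claw": 0.045}
    - {"tx": 0,"ty": 0,"tz": 0.03,"rx": 0,"ry": 0,"rz": 0,"claw": 0.045}
    - {"tx": 0,"ty": 0,"tz": 0.06,"rx": 0,"ry": 0,"rz": 0,"claw": 0.045}
    - {"tx": 0,"ty": 0,"tz": 0.08,"rx": 0,"ry": 0,"rz": 0,"claw": 0.045}
    - {"tx": 0,"ty": 0,"tz": 0.08,"rx": 0,"ry": 0,"rz": 0,"claw": 0.045}

```text
clock: 16.8
eef_pos: [442.8, -193.5, 59.6]
tool_rot: [3.14, -0.002, 0.004]
force: [0.4, -0.1, -0.6]
width: 50.6
```

```bash
python3 - <<'E'
from h import *
s=read_state(); print(s['eef_pos'],s['width'],s['force'])
im=snap('scene','s6.png')
cv2.imwrite('pics/c6.png',cv2.resize(im[160:260,190:320],(520,400))[:,:,::-1])
E
```

```text
[ 442.79784642 -193.50523111   59.56475527] 50.58850602806005 [ 0.39623808 -0.10077196 -0.60205677]
```

View pics/c6.png

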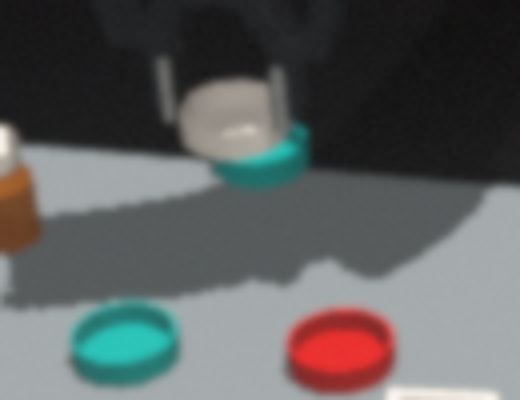

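Dish is held level between the fingers. Carrying it to the warmer.

apply_moves:
  increments:
    - {"tx": 0.02,"ty": 0,"tz": 0.02,"rx": 0,"ry": 0,"rz": 0,"claw": 0.045}
    - {"tx": 0.05,"ty": 0,"tz": 0.03,"rx": 0,"ry": 0,"rz": 0,"claw": 0.045}
    - {"tx": 0.09,"ty": 0,"tz": 0.03,"rx": 0,"ry": 0,"rz": 0,"claw": 0.045}
    - {"tx": 0.13,"ty": 0,"tz": 0.03,"rx": 0,"ry": 0,"rz": 0,"claw": 0.045}
    - {"tx": 0.17,"ty": 0,"tz": 0.03,"rx": 0,"ry": 0,"rz": 0,"claw": 0.045}
    - {"tx": 0.203,"ty": 0,"tz": 0.02,"rx": 0,"ry": 0,"rz": 0,"claw": 0.045}
    - {"tx": 0.203,"ty": 0,"tz": 0,"rx": 0,"ry": 0,"rz": 0,"claw": 0.045}
    - {"tx": 0.203,"ty": 0,"tz": -0.025,"rx": 0,"ry": 0,"rz": 0,"claw": 0.045}
    - {"tx": 0.203,"ty": 0,"tz": -0.042,"rx": 0,"ry": 0,"rz": 0,"claw": 0.045}
    - {"tx": 0.203,"ty": 0,"tz": -0.047,"rx": 0,"ry": 0,"rz": 0,"claw": 0.045}
    - {"tx": 0.203,"ty": 0,"tz": -0.047,"rx": 0,"ry": 0,"rz": 0,"claw": 0.045}

```text
clock: 17.95
eef_pos: [643.2, -192.5, 8.7]
tool_rot: [-3.141, 0.004, 0.003]
force: [-0.2, -0.4, -0.6]
width: 50.1
```

apply_moves:
  increments:
    - {"tx": 0,"ty": 0,"tz": -0.002,"rx": 0,"ry": 0,"rz": 0,"claw": 0.045}
    - {"tx": 0,"ty": 0,"tz": -0.004,"rx": 0,"ry": 0,"rz": 0,"claw": 0.045}
    - {"tx": 0,"ty": 0,"tz": -0.004,"rx": 0,"ry": 0,"rz": 0,"claw": 0.045}

```text
clock: 18.25
eef_pos: [644.6, -193.0, 6.4]
tool_rot: [3.141, 0.001, 0.003]
force: [-0.4, -0.4, 1.5]
width: 50.4
```

apply_moves:
  increments:
    - {"tx": 0,"ty": 0,"tz": -0.001,"rx": 0,"ry": 0,"rz": 0,"claw": 0.055}
    - {"tx": 0,"ty": 0,"tz": -0.001,"rx": 0,"ry": 0,"rz": 0,"claw": 0.062}
    - {"tx": 0,"ty": 0,"tz": 0,"rx": 0,"ry": 0,"rz": 0,"claw": 0.068}
    - {"tx": 0,"ty": 0,"tz": 0.02,"rx": 0,"ry": 0,"rz": 0,"claw": 0.07}
    - {"tx": 0,"ty": 0,"tz": 0.06,"rx": 0,"ry": 0,"rz": 0,"claw": 0.07}
    - {"tx": 0,"ty": 0,"tz": 0.1,"rx": 0,"ry": 0,"rz": 1,"claw": 0.08}
    - {"tx": -0.01,"ty": 0.04,"tz": 0.12,"rx": 0,"ry": 0,"rz": 2,"claw": 0.085}
    - {"tx": -0.02,"ty": 0.09,"tz": 0.12,"rx": 0,"ry": 0,"rz": 3,"claw": 0.085}
    - {"tx": -0.03,"ty": 0.14,"tz": 0.12,"rx": 0,"ry": 0,"rz": 4,"claw": 0.085}
    - {"tx": -0.04,"ty": 0.19,"tz": 0.12,"rx": 0,"ry": 0,"rz": 5,"claw": 0.085}
    - {"tx": -0.05,"ty": 0.24,"tz": 0.12,"rx": 0,"ry": 0,"rz": 6,"claw": 0.085}
    - {"tx": -0.05,"ty": 0.29,"tz": 0.12,"rx": 0,"ry": 0,"rz": 7,"claw": 0.085}

```text
clock: 19.45
eef_pos: [593.0, 94.9, 127.4]
tool_rot: [-3.141, 0.002, 0.617]
force: [1.3, -0.4, 1.1]
width: 85.2
```

apply_moves:
  increments:
    - {"tx": 0,"ty": 0.05,"tz": 0,"rx": 0,"ry": 0,"rz": 1,"claw": 0.085}
    - {"tx": -0.01,"ty": 0.1,"tz": 0,"rx": 0,"ry": 0,"rz": 2,"claw": 0.085}
    - {"tx": -0.02,"ty": 0.15,"tz": 0,"rx": 0,"ry": 0,"rz": 3,"claw": 0.085}
    - {"tx": -0.03,"ty": 0.2,"tz": 0,"rx": 0,"ry": 0,"rz": 4,"claw": 0.085}
    - {"tx": -0.04,"ty": 0.25,"tz": 0,"rx": 0,"ry": 0,"rz": 5,"claw": 0.085}
    - {"tx": -0.046,"ty": 0.293,"tz": 0,"rx": 0,"ry": 0,"rz": 5,"claw": 0.085}
    - {"tx": -0.046,"ty": 0.293,"tz": 0,"rx": 0,"ry": 0,"rz": 5,"claw": 0.085}
    - {"tx": -0.046,"ty": 0.293,"tz": 0,"rx": 0,"ry": 0,"rz": 5,"claw": 0.085}
    - {"tx": -0.046,"ty": 0.293,"tz": 0,"rx": 0,"ry": 0,"rz": 5,"claw": 0.085}

```text
clock: 20.35
eef_pos: [549.0, 384.5, 126.6]
tool_rot: [3.14, 0.003, 1.048]
force: [0.1, 0.0, 0.4]
width: 85.1
```

```bash
python3 - <<'E'
from h import *
s=read_state(); print(s['eef_pos'],s['tool_rot'],s['width'])
im=snap('scene','s7.png'); t=snap('top','t7.png')
cv2.imwrite('pics/c7.png',np.hstack([cv2.resize(im[200:310,170:320],(400,293)),cv2.resize(t[120:230,300:450],(400,293))])[:,:,::-1])
for n,I,z in(('top',t,44),('scene',im,44)):
  g=cv2.cvtColor(I,7); c=proj(n,[644,-193,44]).astype(int); r=28; m=np.zeros_like(g)
  m[c[1]-r:c[1]+r,c[0]-r:c[0]+r]=(g[c[1]-r:c[1]+r,c[0]-r:c[0]+r]>195)*255
  k=max(cv2.findContours(m,0,1)[0],key=cv2.contourArea)
  P=np.array([px(n,u,v,z) for u,v in k[:,0]],np.float32); print(n,cv2.minEnclosingCircle(P),cv2.minAreaRect(P))
g=cv2.cvtColor(t,7); m=np.zeros_like(g)
m[115:195,358:440]=((g[115:195,358:440]<115)*255); m=cv2.morphologyEx(m,cv2.MORPH_CLOSE,np.ones((3,3)))
E
```

```text
[549.00186737 384.51756702 126.57524193] [3.14014825e+00 2.86166802e-03 1.04846608e+00] 85.14880881349788
top ((642.0443115234375, -192.684814453125), 26.87885284423828) ((642.2120361328125, -192.833984375), (51.96579360961914, 51.78295135498047), 88.31068420410156)
scene ((641.6746215820312, -192.14390563964844), 28.605865478515625) ((641.9562377929688, -193.11386108398438), (56.97357940673828, 50.48157501220703), 18.719369888305664)
```

View pics/c7.png

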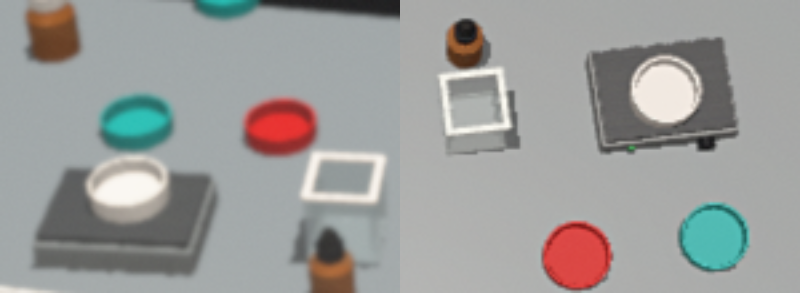

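Dish sits upright at (642,-193) on the plate, warmer centre about (644,-194). Next is the lid.

apply_moves:
  increments:
    - {"tx": -0.001,"ty": 0.006,"tz": -0.04,"rx": 0,"ry": 0,"rz": 0,"claw": 0.085}
    - {"tx": -0.001,"ty": 0.006,"tz": -0.08,"rx": 0,"ry": 0,"rz": 0,"claw": 0.085}
    - {"tx": -0.001,"ty": 0.006,"tz": -0.12,"rx": 0,"ry": 0,"rz": 0,"claw": 0.085}
    - {"tx": -0.001,"ty": 0.006,"tz": -0.145,"rx": 0,"ry": 0,"rz": 0,"claw": 0.085}
    - {"tx": -0.001,"ty": 0.006,"tz": -0.156,"rx": 0,"ry": 0,"rz": 0,"claw": 0.085}
    - {"tx": -0.001,"ty": 0.006,"tz": -0.156,"rx": 0,"ry": 0,"rz": 0,"claw": 0.085}
    - {"tx": -0.001,"ty": 0.006,"tz": -0.156,"rx": 0,"ry": 0,"rz": 0,"claw": 0.085}

```text
clock: 21.15
eef_pos: [548.6, 392.2, -29.0]
tool_rot: [3.141, 0.001, 1.05]
force: [0.5, -0.5, 0.6]
width: 85.2
```

apply_moves:
  increments:
    - {"tx": 0,"ty": 0,"tz": 0,"rx": 0,"ry": 0,"rz": 0,"claw": 0.072}
    - {"tx": 0,"ty": 0,"tz": 0,"rx": 0,"ry": 0,"rz": 0,"claw": 0.06}
    - {"tx": 0,"ty": 0,"tz": 0,"rx": 0,"ry": 0,"rz": 0,"claw": 0.06}
    - {"tx": 0,"ty": 0,"tz": 0,"rx": 0,"ry": 0,"rz": 0,"claw": 0.06}
    - {"tx": 0,"ty": 0,"tz": 0,"rx": 0,"ry": 0,"rz": 0,"claw": 0.06}

```text
clock: 21.65
eef_pos: [548.6, 393.1, -27.5]
tool_rot: [3.14, -0.001, 1.05]
force: [-2.3, -0.6, 8.2]
width: 65.1
```

apply_moves:
  increments:
    - {"tx": 0,"ty": 0,"tz": 0.02,"rx": 0,"ry": 0,"rz": 0,"claw": 0.06}
    - {"tx": 0,"ty": 0,"tz": 0.06,"rx": 0,"ry": 0,"rz": 0,"claw": 0.06}
    - {"tx": 0,"ty": 0,"tz": 0.1,"rx": 0,"ry": 0,"rz": 0,"claw": 0.06}
    - {"tx": 0,"ty": 0,"tz": 0.13,"rx": 0,"ry": 0,"rz": 0,"claw": 0.06}
    - {"tx": 0,"ty": 0,"tz": 0.13,"rx": 0,"ry": 0,"rz": 0,"claw": 0.06}

```text
clock: 22.15
eef_pos: [550.8, 394.2, 106.0]
tool_rot: [3.137, -0.007, 1.051]
force: [-0.5, 0.6, -0.2]
width: 65.0
```

```bash
python3 - <<'E'
from h import *
s=read_state(); print(s['eef_pos'],s['width'],s['force'])
im=snap('scene','s8.png')
e=s['eef_pos']; c=proj('scene',e+[0,0,30]).astype(int); print(c)
cv2.imwrite('pics/c8.png',cv2.resize(im[c[1]-60:c[1]+60,c[0]-75:min(c[0]+75,640)],(600,480))[:,:,::-1])
E
```

```text
[550.76058046 394.21119689 106.03749109] 64.99056473747132 [-0.51713675  0.57615858 -0.17457537]
[560 225]
```

View pics/c8.png

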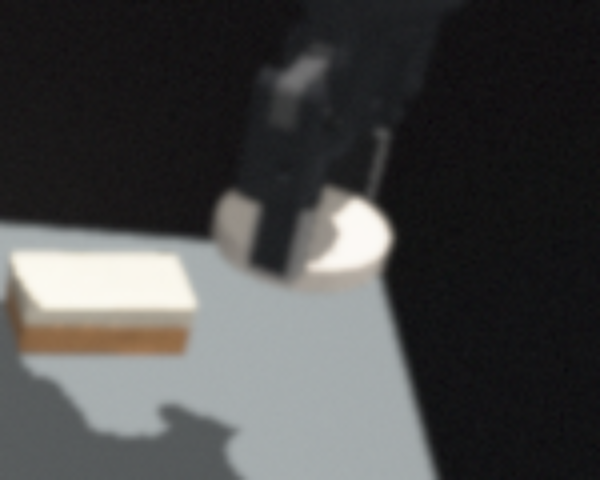

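```bash
python3 - <<'E'
from h import *
for z in (134,140,146): print(z,px('scene',560.75,224.5,z))
E
```

```text
134 [542.84982934 396.50587053]
140 [552.23775745 394.16717396]
146 [561.62568555 391.82847739]
```

apply_moves:
  increments:
    - {"tx": 0,"ty": -0.04,"tz": 0,"rx": 0,"ry": 0,"rz": 0,"claw": 0.06}
    - {"tx": 0.01,"ty": -0.085,"tz": 0,"rx": 0,"ry": 0,"rz": 0,"claw": 0.06}
    - {"tx": 0.02,"ty": -0.13,"tz": 0,"rx": 0,"ry": 0,"rz": 0,"claw": 0.06}
    - {"tx": 0.03,"ty": -0.175,"tz": 0,"rx": 0,"ry": 0,"rz": 0,"claw": 0.06}
    - {"tx": 0.04,"ty": -0.22,"tz": 0,"rx": 0,"ry": 0,"rz": 0,"claw": 0.06}
    - {"tx": 0.045,"ty": -0.265,"tz": 0,"rx": 0,"ry": 0,"rz": 0,"claw": 0.06}
    - {"tx": 0.05,"ty": -0.31,"tz": 0,"rx": 0,"ry": 0,"rz": 0,"claw": 0.06}
    - {"tx": 0.06,"ty": -0.355,"tz": 0,"rx": 0,"ry": 0,"rz": 0,"claw": 0.06}
    - {"tx": 0.07,"ty": -0.4,"tz": 0,"rx": 0,"ry": 0,"rz": 0,"claw": 0.06}
    - {"tx": 0.08,"ty": -0.445,"tz": 0,"rx": 0,"ry": 0,"rz": 0,"claw": 0.06}
    - {"tx": 0.085,"ty": -0.49,"tz": 0,"rx": 0,"ry": 0,"rz": 0,"claw": 0.06}
    - {"tx": 0.09,"ty": -0.535,"tz": 0,"rx": 0,"ry": 0,"rz": 0,"claw": 0.06}

```text
clock: 23.4
eef_pos: [636.4, -143.9, 98.6]
tool_rot: [-3.14, 0.003, 1.051]
force: [1.3, -0.5, -0.1]
width: 64.9
```

apply_moves:
  increments:
    - {"tx": 0.003,"ty": -0.03,"tz": 0,"rx": 0,"ry": 0,"rz": 0,"claw": 0.06}
    - {"tx": 0.003,"ty": -0.05,"tz": 0,"rx": 0,"ry": 0,"rz": 0,"claw": 0.06}
    - {"tx": 0.003,"ty": -0.05,"tz": -0.02,"rx": 0,"ry": 0,"rz": 0,"claw": 0.06}
    - {"tx": 0.003,"ty": -0.05,"tz": -0.04,"rx": 0,"ry": 0,"rz": 0,"claw": 0.06}
    - {"tx": 0.003,"ty": -0.05,"tz": -0.04,"rx": 0,"ry": 0,"rz": 0,"claw": 0.06}
    - {"tx": 0.003,"ty": -0.05,"tz": -0.04,"rx": 0,"ry": 0,"rz": 0,"claw": 0.06}

```text
clock: 24.0
eef_pos: [639.5, -192.1, 58.9]
tool_rot: [-3.139, 0.003, 1.051]
force: [0.2, -0.2, 0.3]
width: 65.1
```

apply_moves:
  increments:
    - {"tx": 0.002,"ty": -0.001,"tz": -0.015,"rx": 0,"ry": 0,"rz": 0,"claw": 0.06}
    - {"tx": 0.002,"ty": -0.001,"tz": -0.03,"rx": 0,"ry": 0,"rz": 0,"claw": 0.06}
    - {"tx": 0.002,"ty": -0.001,"tz": -0.04,"rx": 0,"ry": 0,"rz": 0,"claw": 0.06}
    - {"tx": 0.002,"ty": -0.001,"tz": -0.046,"rx": 0,"ry": 0,"rz": 0,"claw": 0.06}
    - {"tx": 0.002,"ty": -0.001,"tz": -0.05,"rx": 0,"ry": 0,"rz": 0,"claw": 0.06}
    - {"tx": 0.002,"ty": -0.001,"tz": -0.05,"rx": 0,"ry": 0,"rz": 0,"claw": 0.06}
    - {"tx": 0.002,"ty": -0.001,"tz": -0.05,"rx": 0,"ry": 0,"rz": 0,"claw": 0.06}

```text
clock: 24.7
eef_pos: [642.1, -193.5, 9.3]
tool_rot: [-3.141, 0.002, 1.051]
force: [0.5, -0.1, -0.2]
width: 65.2
```

Below the dish's rim without contact, so the lid is over the dish. A few mm more to seat it.

apply_moves:
  increments:
    - {"tx": 0,"ty": 0,"tz": -0.002,"rx": 0,"ry": 0,"rz": 0,"claw": 0.06}
    - {"tx": 0,"ty": 0,"tz": -0.004,"rx": 0,"ry": 0,"rz": 0,"claw": 0.06}
    - {"tx": 0,"ty": 0,"tz": -0.004,"rx": 0,"ry": 0,"rz": 0,"claw": 0.06}
    - {"tx": 0,"ty": 0,"tz": -0.004,"rx": 0,"ry": 0,"rz": 0,"claw": 0.06}

```text
clock: 25.1
eef_pos: [642.4, -193.4, 7.0]
tool_rot: [3.141, 0.002, 1.051]
force: [-2.9, 2.3, 11.4]
width: 65.2
```

Contact at 7 mm, about the height expected for seating. Releasing and backing off.

apply_moves:
  increments:
    - {"tx": 0,"ty": 0,"tz": 0.002,"rx": 0,"ry": 0,"rz": 0,"claw": 0.072}
    - {"tx": 0,"ty": 0,"tz": 0.002,"rx": 0,"ry": 0,"rz": 0,"claw": 0.082}
    - {"tx": 0,"ty": 0,"tz": 0.002,"rx": 0,"ry": 0,"rz": 0,"claw": 0.085}
    - {"tx": 0,"ty": 0,"tz": 0.02,"rx": 0,"ry": 0,"rz": 0,"claw": 0.085}
    - {"tx": 0,"ty": 0,"tz": 0.06,"rx": 0,"ry": 0,"rz": 0,"claw": 0.085}
    - {"tx": 0,"ty": 0,"tz": 0.11,"rx": 0,"ry": 0,"rz": 0,"claw": 0.085}
    - {"tx": -0.04,"ty": -0.02,"tz": 0.14,"rx": 0,"ry": 0,"rz": 0,"claw": 0.085}
    - {"tx": -0.09,"ty": -0.06,"tz": 0.14,"rx": 0,"ry": 0,"rz": 0,"claw": 0.085}
    - {"tx": -0.13,"ty": -0.1,"tz": 0.14,"rx": 0,"ry": 0,"rz": 0,"claw": 0.085}
    - {"tx": -0.17,"ty": -0.14,"tz": 0.14,"rx": 0,"ry": 0,"rz": 0,"claw": 0.085}
    - {"tx": -0.2,"ty": -0.18,"tz": 0.14,"rx": 0,"ry": 0,"rz": 0,"claw": 0.085}
    - {"tx": -0.2,"ty": -0.18,"tz": 0.14,"rx": 0,"ry": 0,"rz": 0,"claw": 0.085}

```text
clock: 26.3
eef_pos: [438.4, -377.5, 147.3]
tool_rot: [3.141, 0.005, 1.046]
force: [0.5, -0.5, 0.6]
width: 84.9
```

```bash
python3 - <<'E'
from h import *
s=read_state(); print(s['eef_pos'],s['force'])
im=snap('scene','s9.png'); t=snap('top','t9.png')
cv2.imwrite('pics/c9.png',np.hstack([cv2.resize(im[180:310,150:350],(400,260)),cv2.resize(t[110:270,240:440],(400,260))])[:,:,::-1])
for n,I,z in(('top',t,46.5),('scene',im,46.5)):
  g=cv2.cvtColor(I,7); c=proj(n,[643,-193,44]).astype(int); r=30; m=np.zeros_like(g)
  m[c[1]-r:c[1]+r,c[0]-r:c[0]+r]=(g[c[1]-r:c[1]+r,c[0]-r:c[0]+r]>195)*255
  k=max(cv2.findContours(m,0,1)[0],key=cv2.contourArea)
  for zz in(46.5,50.5):
    P=np.array([px(n,u,v,zz) for u,v in k[:,0]],np.float32); print(n,zz,cv2.minEnclosingCircle(P),cv2.minAreaRect(P))
E
```

```text
[ 438.43632831 -377.51469004  147.2761603 ] [ 0.53322326 -0.4786842   0.58646851]
top 46.5 ((639.3486938476562, -196.31747436523438), 34.10579299926758) ((639.1991577148438, -195.49021911621094), (66.33297729492188, 64.50914764404297), 88.30980682373047)
top 50.5 ((638.02734375, -195.4681396484375), 33.958221435546875) ((637.8783569335938, -194.6444854736328), (66.04607391357422, 64.23017883300781), 88.30976104736328)
scene 46.5 ((639.650390625, -196.74728393554688), 36.41221237182617) ((638.90087890625, -195.5688018798828), (67.85597229003906, 67.99748992919922), 9.315583229064941)
scene 50.5 ((644.4664916992188, -194.43414306640625), 36.18748092651367) ((643.7216796875, -193.26292419433594), (67.43714904785156, 67.57778930664062), 9.31545352935791)
```

View pics/c9.png

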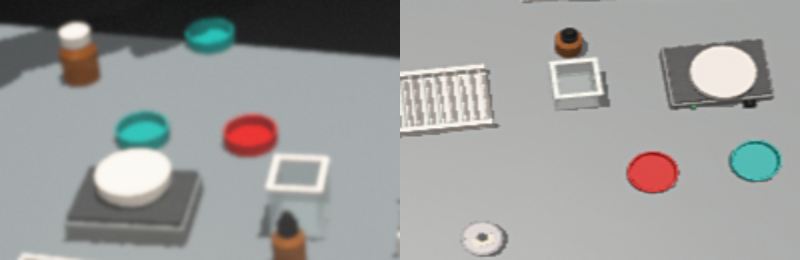

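Both views put the lid's top at (639,-195.5) for z = 46.5 mm, which is the fully seated height. Everything stands upright, so I hand in.

```bash
python3 -c "
from cell import *
print(finish_job())"
```

```text
the job is handed in; nothing more can be done
None
```

The staining row is laid out and handed in at about 26 s on the robot's clock. My last checks agreed with the layout you asked for, though `finish_job` reported no verdict.

| Item | Where it stands (world x, y, mm) | Check |
|---|---|---|
| Jar | (632, -43) | Target (632, -44), midway and in line |
| Dropper | (689, -39) | About 57 mm behind the jar's centre, so a gap of about 18 mm |
| Dish | (642, -193) | Within about 3 mm of the plate's centre, upright |
| Lid | (639, -195.5) | Both cameras agree on its top at 46.5 mm, fully seated; about 4 mm off the dish's centre (limit 7) |

- **Tool height disagreed with the text:** the reported TCP lies about 27 mm beyond the real fingertips. On the first try the fingers came down on the jar's rim with about 9 N. I confirmed the offset by touching the bare sheet (18 N) and corrected for it from then on.
- **Dish not re-measured:** its position was taken before the lid went on.
- **Bystanders not re-measured:** the robot was never commanded into any of them. In the last pictures the reagent bottle and counter stand where they were; the cup and slide box were outside those crops.

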